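Rack the display pegs chamfer-first

ROBOT

A 6-joint arm with a two-finger parallel gripper is mounted at the origin on the work surface. World frame = base frame: x ahead of the robot, y to its left, z up, the work surface at z = 0. Lengths are in mm, angles in degrees, forces in N, time in s.
With the tool pointing down it reaches from about 350 to 850 mm from the base axis. Payload 8.1 kg.
Tool frame: the origin (TCP) lies between the finger pads; the fingertips stand 22 mm ahead of it and the grasp point (between the pads) lies 3 mm ahead of it (r.nose_length is the z of the fingertips in the tool frame, in mm); z points along the fingers, x is the direction in which the jaws open and shut, and the axes are right-handed (so a half turn about z gives the same grasp; the last joint's range is limited). The gripper opens to 85 mm and grips with 20 to 120 N. Pads are 22 mm wide; open, the fingers measure 114 mm over their backs; the gripper's body (76 mm by 85 mm) begins 54 mm behind the grasp point. The pads swing forward as they close: fully open they stand 13 mm farther back than shut.
Start: joints at [-77.544, 7.471, 85.268, -0, 87.261, -4.893], TCP at [178.937, -572.702, 253.292] pointing down, gripper open.
Joint ranges: [-169.43, 169.43], [-51.17, 129.36], [1.28, 143.12], [-76.62, 256.62], [0, 156.53], [-152.29, 152.29]. Speed limits (degrees/s): [136.94, 136.94, 159.86, 180, 180, 180].

INTERFACE

Orientations are given as [roll, pitch, yaw] about the fixed x, y, z axes, in that order (R = Rz(yaw) Ry(pitch) Rx(roll)).
In Python, from bench import r gives the robot as it stands.
- The arm moves only by the shell command python3 -m jog 'ROWS' [FORCE]. ROWS is JSON, a list of rows, each a list of 5 numbers: the shift along the tool's x, y, z in m, then the turn about the tool's z in degrees, then the opening in per cent of the stroke, from 0 (shut) to 100 (fully open). A call has 1 to 8 rows; each row is the pose to reach, as a shift and turn from the pose measured when the call began, along the tool's axes at that moment; what a row does not reach only later rows make up. A row lasts 1/10 s, in which the tool goes at most 50 mm and 8.59 degrees, less where a joint would pass 70% of its speed; a pose out of reach is approached as far as the arm can. A call with a gripper value outside its range is refused whole. The fingers move at their own pace and stop on an object; FORCE is the grip in N (left out, the last holds). Time passes only in rows, so rows that repeat a pose let the fingers close. It gives the time, the measured TCP pose, the force and the opening at its end, in the units of the state.
- r.sense(): the state, without advancing time (a new reading comes with each control period).
- r.snapshot(name): name is "scene" or "side" or "wrist"; returns a dict with "image" (480x640x3 uint8, red, green, blue), "K" (3x3 intrinsics, pixels), "distortion" ([k1, k2, p1, p2, k3] as OpenCV has them; the pictures are not rectified), "T" (4x4, takes a point from camera to world coordinates); the wrist camera has in their place "tool_from_camera" (4x4, takes a point from camera to tool coordinates, whose origin is the TCP and whose axes are the tool frame's). Camera axes: x right, y down, z forward; pixel columns grow to the right and rows downward; lengths in mm; the calibration is good to about 2 mm. A picture is of the moment at which its call begins: read the wrist's pose just before it. There is no depth.
- r.hand_in(): hands the job in, once; it reports no verdict.
Trained networks look in a picture, given as the dict that the camera call returned (one of the last four; its "shot" number tells which), for a name from the list of things; names that differ only in an ending like _2 or _b are one class to them, and where a whole thing is asked for, a point or a joint stands for the part that bears it (a point fixed in the world has none). Each returns a list of dicts, best first, with "conf" (0 to 1); they miss things now and then, are a little off and sometimes report something else, mostly with a low value. They report only what shows in the picture. A call takes as long as a camera call.
- r.search_frame(picture, label): "bbox" ([left, top, right, bottom] in pixels, round what is visible of it).
- r.pinpoint(picture, label): "uv" ([column, row] in pixels: a listed point, or the origin of a listed thing).
The state is a dict: "time": time; "joint_pos": joint angles; "qd": joint speeds; "joint_efforts": joint torques, N m; "tool_pos": TCP position; "tcp_rot": TCP orientation; "ft_force": force on the tool from outside, world axes, zero at the start; "wrist_torque": the same for the moment, N m; "finger_gap": finger opening in mm.
Only numpy, scipy, OpenCV 4.12 (cv2) and the standard library are available. Lean on these libraries where they do the work, as an engineer would, in place of code of your own. Each camera call takes 0.05 s, during which the arm holds its last target. There are 200 camera calls.

TASK

Rack all four display pegs alike before the hanging team comes: push each peg along its lane to feel whether its chamfered end enters the bore in the end bar, and turn round any peg whose square end stops at the bar. Put the peg from the little cradle into the empty lane too, and leave every peg lying in a lane of its own with its chamfered end pushed fully home in its bore. Do not disturb the vase, the paperweight or the cards.

Things in the scene. Friction and masses are not known exactly. Their poses are not given: they have to be found in the camera images.
- rack: Aluminium peg rack, fixed. Origin at table level under its middle, z up; x points along the lanes to the bored end bar, y across. Four lanes at y = -84, -28, +28, +84 mm: each two 8 mm rods, centres 16 mm apart, x = -84 to +70 mm. A peg lying on them has its axis 36 mm above the table; the rods' tops are at 26 mm. Base plate 8 mm thick, x -85 to +90, y -118 to +118 mm.
- rack_bar (a point): Middle of the end bar's near face, 36 mm above the table, at rack x = +70 mm. The bar is 20 mm thick, 64 mm high, with a 20 mm through bore in line with each lane, 36 mm above the table. A peg's square end stops against the bar (peg middle then at rack x = +25 mm); its chamfered end enters 8 mm until it wedges (peg middle at rack x = +33 mm).
- rack_hood (a point): Middle of the near edge of the hood plate over the bar, at rack x = +45 mm. The hood spans all lanes and covers x = +45 to +90 mm, underside 64 mm and top 68 mm above the table, so a peg's far end must slide in under it along the lane.
- cradle: Small fixed rest with two rods like a rack lane, 60 x 30 mm, 26 mm high, that holds peg_d at the start. Origin at table level under its middle, x along its rods, z up. It is not part of the rack.
- peg_a: A beech peg, 24 mm diameter, 90 mm long, about 40 g, lying level. One end is square; the other is chamfered, 24 mm to 12 mm over the last 12 mm. Origin on its axis at mid-length; x runs along the peg, but which end is chamfered differs and is not told. It starts in one of the lanes of the rack, its end 12 to 38 mm short of the bar.
- peg_b: A beech peg, 24 mm diameter, 90 mm long, about 40 g, lying level. One end is square; the other is chamfered, 24 mm to 12 mm over the last 12 mm. Origin on its axis at mid-length; x runs along the peg, but which end is chamfered differs and is not told. It starts in one of the lanes of the rack, its end 12 to 38 mm short of the bar.
- peg_c: A beech peg, 24 mm diameter, 90 mm long, about 40 g, lying level. One end is square; the other is chamfered, 24 mm to 12 mm over the last 12 mm. Origin on its axis at mid-length; x runs along the peg, but which end is chamfered differs and is not told. It starts in one of the lanes of the rack, its end 12 to 38 mm short of the bar.
- peg_d: A beech peg, 24 mm diameter, 90 mm long, about 40 g, lying level. One end is square; the other is chamfered, 24 mm to 12 mm over the last 12 mm. Origin on its axis at mid-length; x runs along the peg, but which end is chamfered differs and is not told. It starts on the cradle (axis 36 mm above the table) and belongs in the one empty lane of the rack.
- vase: Bystander: blue ceramic vase, 76 mm across, 120 mm high, standing beside the rack. Origin under its centre.
- paperweight: Bystander: amber glass paperweight, 68 mm across, 53 mm high, beyond the end bar. Origin under its centre.
- cards: Bystander: stack of cards, 85 x 60 x 28 mm. Origin under its centre, x along the 85 mm side.

How it is judged (in metres and radians):
At the end, for the whole second after the job is handed in: All four pegs lie still in the rack's lanes, each parallel to its lane (within 0.08 rad), its axis within 4 mm of the lane's height, and its chamfered end home in the bore: peg middle 30.5 to 38 mm along the rack's x (33 mm when fully home, 25 mm if the square end is against the bar) (x of peg_a in the frame of rack between 0.0305 and 0.038 m and z of peg_a in the frame of rack between 0.032 and 0.04 m and angle between the x axis of each of peg_a, peg_b, peg_c, peg_d and the x axis of rack, either way round below 0.08 rad and linear speed of each of peg_a, peg_b, peg_c, peg_d below 0.02 m/s and x of peg_b in the frame of rack between 0.0305 and 0.038 m and z of peg_b in the frame of rack between 0.032 and 0.04 m and x of peg_c in the frame of rack between 0.0305 and 0.038 m and z of peg_c in the frame of rack between 0.032 and 0.04 m and x of peg_d in the frame of rack between 0.0305 and 0.038 m and z of peg_d in the frame of rack between 0.032 and 0.04 m); the robot touches nothing.
It fails at once if the vase was disturbed (moved more than 25 mm or tipped) (distance of vase from where it was at the start of the episode above 0.025 m or angle between vase's own z axis and vertical above 0.3 rad).
It fails at once if the paperweight was disturbed (moved more than 25 mm or tipped) (distance of paperweight from where it was at the start of the episode above 0.025 m or angle between paperweight's own z axis and vertical above 0.3 rad).
It fails at once if the cards was disturbed (moved more than 25 mm or tipped) (distance of cards from where it was at the start of the episode above 0.025 m or angle between cards's own z axis and vertical above 0.3 rad).
It also fails if it takes over 72 s, if anything falls off the work surface, if the arm or the gripper's body presses on something with over 40 N, if the wrist force passes 120 N, or if a joint passes its speed limit or range.

## Working session

There is one attempt and no reset: what is moved stays moved. The work goes in short steps, Python scripts to look and compute and a shell command to move; the robot and the scene stay as the last step left them, time stands still between calls to the robot, and variables do not carry over. Pictures are saved under pics/ and viewed, about 8 in all and at most 12, crops included, and the job is handed in when it is done.

```bash
ls; mkdir -p pics; cat > h.py <<'E'
import numpy as np, cv2
from scipy.spatial.transform import Rotation as R
from bench import r
def ray(p,uv,Tt=None):
    T=np.array(p["T"]) if "T" in p else Tt@np.array(p["tool_from_camera"])
    n=cv2.undistortPoints(np.array([[uv]],float),np.array(p["K"]),np.array(p["distortion"]))[0,0]
    return T[:3,3],T[:3,:3]@np.array([n[0],n[1],1])
def at_z(p,uv,z,Tt=None):
    o,d=ray(p,uv,Tt); return o+d*(z-o[2])/d[2]
def tool(s=None):
    s=s or r.sense(); T=np.eye(4); T[:3,:3]=R.from_euler('xyz',s["tcp_rot"],degrees=True).as_matrix(); T[:3,3]=s["tool_pos"]; return T
def proj(p,P,Tt=None):
    T=np.array(p["T"]) if "T" in p else Tt@np.array(p["tool_from_camera"])
    Ti=np.linalg.inv(T); rv=cv2.Rodrigues(Ti[:3,:3])[0]
    return cv2.projectPoints(np.array(P,float).reshape(-1,1,3),rv,Ti[:3,3],np.array(p["K"]),np.array(p["distortion"]))[0][:,0]
def save(n,im): cv2.imwrite("pics/"+n,cv2.cvtColor(im,cv2.COLOR_RGB2BGR))
E
python3 - <<'E'
from h import *
s=r.sense();print(s)
Z=dict(rack=0,rack_bar=36,rack_hood=66,cradle=0,peg_a=36,vase=0,paperweight=0,cards=0)
for n in("scene","side"):
    p=r.snapshot(n);save(n+".png",p["image"])
    print(n,np.array(p["T"])[:3,3])
    for k,z in Z.items():
        print(k,[(np.round(q["uv"]).tolist(),round(q["conf"],2),at_z(p,q["uv"],z).round().tolist()) for q in r.pinpoint(p,k)[:6]])
E
```

```text
pics
{'time': 0.0, 'joint_pos': array([-7.75461871e+01,  7.51536004e+00,  8.53305355e+01,  9.22416102e-04,
        8.72622598e+01, -4.89431021e+00]), 'qd': array([-0.02547547, -0.0004557 , -0.03775092,  0.05828593,  0.050918  ,
       -0.0716631 ]), 'joint_efforts': array([ 1.13638635e-03, -5.69399250e+01, -5.00548482e+01, -1.18081466e-04,
        1.47816871e-02,  4.76972582e-05]), 'tool_pos': array([ 178.80717129, -572.19061289,  252.22973844]), 'tcp_rot': array([-1.79989854e+02,  1.07682379e-01, -7.26519123e+01]), 'ft_force': array([ 0.37709431,  0.02036884, -0.08332378]), 'wrist_torque': array([ 0.06175299, -0.02736711, -0.03291729]), 'finger_gap': 85.5884113311987}
scene [1056.06630267  -79.10596571  823.26976488]
rack [([364.0, 250.0], 0.69, [585.0, 100.0, 0.0])]
rack_bar [([361.0, 271.0], 0.58, [654.0, 76.0, 36.0])]
rack_hood [([362.0, 250.0], 0.96, [623.0, 83.0, 66.0])]
cradle [([181.0, 250.0], 0.52, [520.0, -297.0, 0.0])]
peg_a [([351.0, 237.0], 0.88, [571.0, 72.0, 36.0]), ([376.0, 245.0], 0.67, [598.0, 120.0, 36.0]), ([178.0, 239.0], 0.66, [515.0, -294.0, 36.0]), ([407.0, 24
[... 250 characters left out ...]
3.81510358 -650.36737502  505.9769117 ]
rack [([296.0, 262.0], 0.63, [579.0, 93.0, -0.0])]
rack_bar [([329.0, 246.0], 0.96, [647.0, 78.0, 36.0]), ([420.0, 395.0], 0.53, [646.0, -316.0, 36.0])]
rack_hood [([318.0, 237.0], 0.78, [619.0, 68.0, 66.0])]
cradle [([321.0, 429.0], 0.97, [514.0, -303.0, 0.0])]
peg_a [([302.0, 236.0], 0.88, [604.0, 132.0, 36.0]), ([299.0, 223.0], 0.77, [610.0, 190.0, 36.0]), ([298.0, 253.0], 0.76, [578.0, 69.0, 36.0]), ([320.0, 411.0], 0.56, [512.0, -302.0, 36.0])]
vase [([312.0, 208.0], 0.66, [679.0, 320.0, 0.0]), ([328.0, 244.0], 0.56, [666.0, 143.0, 0.0])]
paperweight [([370.0, 266.0], 0.74, [720.0, 35.0, -0.0])]
cards [([421.0, 397.0], 0.78, [665.0, -294.0, 0.0])]
```

```bash
python3 - <<'E'
import cv2,numpy as np
a=cv2.imread("pics/scene.png");b=cv2.imread("pics/side.png")
c=cv2.resize(a[200:330,140:500],(800,289));d=cv2.resize(b[170:450,200:500],(330,308))
d2=cv2.resize(b[190:300,240:400],(448,308))
e=np.zeros((600,800,3),np.uint8);e[:289]=c;e[290:598,:330]=d;e[290:598,340:788]=d2
cv2.imwrite("pics/m1.png",e)
E
```

```text
(no output)
```

View pics/m1.png

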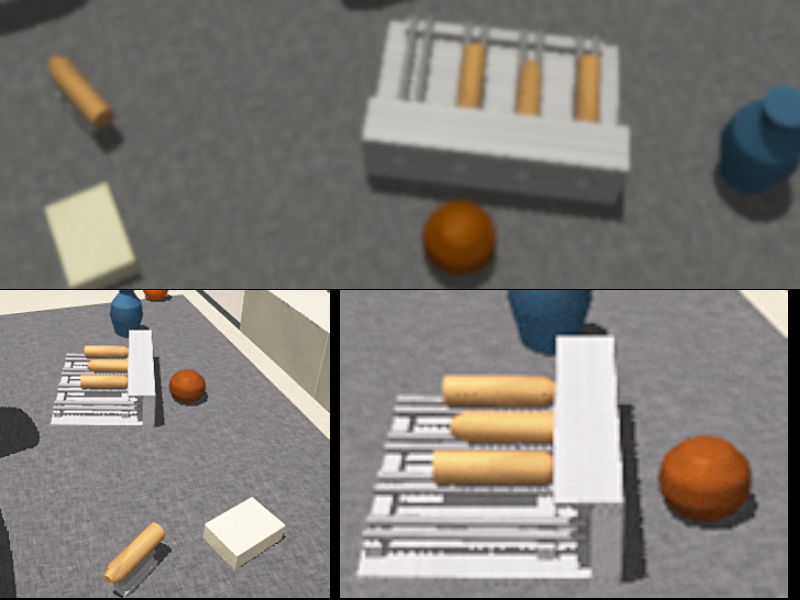

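Lane y=-84 is empty. Lane -28 shows a square near end, lane +28 a chamfered near end (wrong way round), and lane +84 a square near end. peg_d seems to have its chamfer at the end nearer the side camera, scene (~165,228).

```bash
python3 - <<'E'
from h import *
p=r.snapshot("scene")
for uv,z in [((165,228),36),((188,253),36),((304.5,248.5),68),((303.5,262.5),68),((423.5,259.5),68),((422.5,272),68)]: print(uv,at_z(p,uv,z).round(1))
w=r.snapshot("wrist");print(np.array(w["tool_from_camera"]).round(3),w["K"],w["distortion"])
T=tool()
for uv in[(0,0),(640,0),(640,480),(0,480),(320,240)]: print(at_z(w,uv,0,T).round())
print(r.pinpoint(w,"peg_d"))
E
```

```text
(165, 228) [ 482.9 -322.1   36. ]
(188, 253) [ 554.9 -272.    36. ]
(304.5, 248.5) [602.2 -31.5  68. ]
(303.5, 262.5) [633.7 -38.1  68. ]
(423.5, 259.5) [665.5 198.   68. ]
(422.5, 272) [692.3 188.   68. ]
[[ 1.00000e+00  0.00000e+00  1.00000e-03  3.30000e-01]
 [-1.00000e-03  9.61000e-01  2.77000e-01 -7.00940e+01]
 [-1.00000e-03 -2.77000e-01  9.61000e-01 -1.20553e+02]
 [ 0.00000e+00  0.00000e+00  0.00000e+00  1.00000e+00]] [[402.89055734   0.         314.93882399]
 [  0.         402.89055734 246.21527246]
 [  0.           0.           1.        ]] [-0.03416105  0.          0.          0.          0.        ]
[ 271. -265.    0.]
[ 433. -783.    0.]
[  -21. -1049.     0.]
[-251. -309.    0.]
[ 151. -587.    0.]
[]
```

```bash
python3 -m jog '[[-0.160,-0.405,0,-17.4,47],[-0.160,-0.405,0,-17.4,47],[-0.160,-0.405,0,-17.4,47],[-0.160,-0.405,0,-17.4,47],[-0.160,-0.405,0,-17.4,47],[-0.160,-0.405,0,-17.4,47],[-0.160,-0.405,0,-17.4,47],[-0.160,-0.405,0,-17.4,47]]'
python3 -m jog '[[0,-0.02,0.0,0,47],[0,-0.02,0.0,0,47],[0,-0.02,0,0,47]]'
cat >> h.py <<'E'
def goto(xy,z,yaw):
    s=r.sense();T=tool(s);d=T[:3,:3].T@(np.array([xy[0],xy[1],z])-T[:3,3]);t=(s["tcp_rot"][2]-yaw+180)%360-180
    print("GOTO shift m",(d/1000).round(4),"turn",round(t,2))
E
python3 - <<'E'
from h import *
T=tool();print(T[:3,3])
w=r.snapshot("wrist");save("w1.png",w["image"])
for k,z in(("peg_d",36),("cradle",0),("cards",0)): print(k,[(np.round(q["uv"]).tolist(),round(q["conf"],2),at_z(w,q["uv"],z,T).round(1).tolist()) for q in r.pinpoint(w,k)])
print(r.search_frame(w,"peg_d"))
E
```

```text
time: 1.85
tool_pos: [491.6, -320.0, 253.6]
tcp_rot: [-180.0, -0.0, -55.3]
ft_force: [0.1, -1.1, 0.5]
finger_gap: 40.0
time: 2.15
tool_pos: [508.1, -308.3, 253.4]
tcp_rot: [180.0, -0.0, -55.2]
ft_force: [-0.4, 0.5, 0.1]
finger_gap: 40.3
[ 508.07606473 -308.33883417  253.37799484]
peg_d [([311.0, 202.0], 0.9, [515.8, -299.9, 36.0])]
cradle []
cards [([406.0, 50.0], 0.79, [665.2, -294.2, 0.0])]
[{'bbox': [293.1, 150.3, 330.4, 258.0], 'conf': 0.57}]
```

View pics/w1.png

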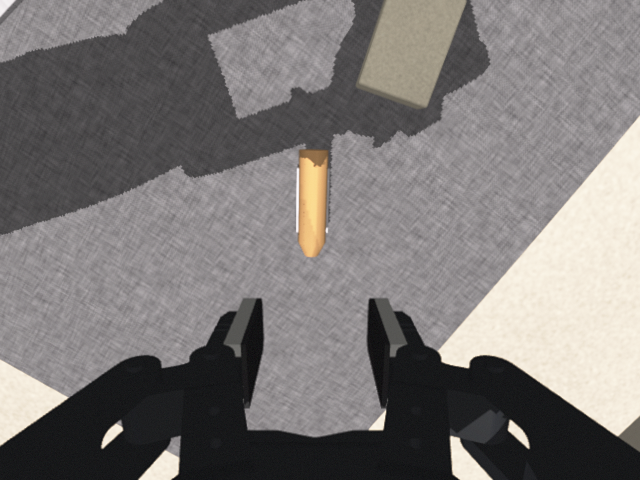

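Chamfered end at (312,256), square end at (314,151): chamfer faces tool +y, so tool yaw ≈75 at the rack puts it toward the bar.

```bash
python3 - <<'E'
from h import *
T=tool();w=r.snapshot("wrist")
a=at_z(w,(313.8,152),40,T);b=at_z(w,(312.3,256),34,T);print(a,b,np.linalg.norm(a-b),(a+b)/2,np.degrees(np.arctan2(*(a-b)[1::-1])))
s=r.snapshot("side");q=r.pinpoint(s,"peg_d");print([at_z(s,x["uv"],36) for x in q])
goto((515.8,-300),90,-55.2);goto((515.8,-300),46,-55.2)
E
```

```text
[ 550.7996211  -279.31291452   40.        ] [ 475.83149045 -329.46756664   34.        ] 90.39750960097567 [ 513.31555577 -304.39024058   37.        ] 33.783036159616195
[array([ 515.84147928, -299.97766834,   36.        ]), array([578.25278454,  81.02653435,  36.        ]), array([597.13675568, 125.10560765,  36.        ])]
GOTO shift m [-0.003  -0.012   0.1637] turn -0.12
GOTO shift m [-0.003  -0.012   0.2077] turn -0.12
```

```bash
python3 -m jog '[[-0.002,-0.01,0.05,1,47],[-0.002,-0.01,0.1,1,47],[-0.002,-0.01,0.15,1,47],[-0.002,-0.01,0.19,1,47],[-0.002,-0.01,0.207,1,47],[-0.002,-0.01,0.207,1,47],[-0.002,-0.01,0.207,1,47]]' 40
python3 -m jog '[[0,0,0,0,10],[0,0,0,0,10],[0,0,0,0,10],[0,0,0,0,10],[0,0,0,0,10]]' 40
python3 -m jog '[[0,0,-0.05,0,10],[0,0,-0.1,0,10],[0,0,-0.13,0,10],[0,0,-0.13,0,10]]' 40
python3 - <<'E'
from h import *
goto((518,67),176,74.6)
E
```

```text
time: 3.25
tool_pos: [515.8, -302.9, 48.6]
tcp_rot: [-179.9, -0.2, -56.3]
ft_force: [0.5, 0.0, 0.3]
finger_gap: 39.8
time: 3.75
tool_pos: [515.4, -301.3, 51.9]
tcp_rot: [-179.9, 0.0, -56.3]
ft_force: [-14.3, 14.7, 18.0]
finger_gap: 22.6
time: 4.15
tool_pos: [519.7, -304.4, 192.9]
tcp_rot: [-179.6, -0.9, -56.3]
ft_force: [1.1, -1.0, 1.3]
finger_gap: 22.3
GOTO shift m [-0.3101 -0.2046  0.0136] turn -130.9
```

```bash
python3 -m jog '[[-0.04,-0.025,-0.03,-8,10],[-0.08,-0.05,-0.05,-16,10],[-0.12,-0.08,-0.05,-24,10],[-0.16,-0.11,-0.05,-32,10],[-0.2,-0.14,-0.05,-40,10],[-0.24,-0.16,-0.05,-48,10],[-0.28,-0.18,-0.05,-56,10],[-0.31,-0.205,-0.05,-64,10]]' 40
python3 -m jog '[[0,0,0,-8,10],[0,0,0,-16,10],[0,0,0,-24,10],[0,0,0,-32,10],[0,0,0,-40,10],[0,0,0,-48,10],[0,0,0,-56,10],[0,0,0,-64,10]]' 40
python3 -m jog '[[0,0,0,-3,10],[0,0,0,-3,10]]' 40
python3 - <<'E'
from h import *
T=tool();print(T[:3,3])
w=r.snapshot("wrist");save("w2.png",w["image"])
for k,z in(("peg_a",36),("rack",0),("rack_bar",36),("rack_hood",66)): print(k,[(np.round(q["uv"]).tolist(),round(q["conf"],2),at_z(w,q["uv"],z,T).round(1).tolist()) for q in r.pinpoint(w,k)])
E
```

```text
time: 4.95
tool_pos: [517.2, 70.3, 241.9]
tcp_rot: [179.4, -1.0, 8.1]
ft_force: [0.5, -0.7, -1.0]
finger_gap: 22.2
time: 5.75
tool_pos: [517.9, 70.3, 243.9]
tcp_rot: [178.7, 0.1, 72.4]
ft_force: [-1.0, -0.8, -0.4]
finger_gap: 22.3
time: 5.95
tool_pos: [518.7, 70.4, 246.1]
tcp_rot: [178.5, 0.1, 75.5]
ft_force: [0.1, 0.1, 0.8]
finger_gap: 22.4
[518.7092882   70.36855057 246.06748926]
peg_a [([313.0, 323.0], 0.81, [619.0, 41.7, 36.0]), ([395.0, 283.0], 0.8, [598.8, 121.8, 36.0]), ([457.0, 275.0], 0.61, [605.2, 176.3, 36.0]), ([360.0, 257.0], 0.58, [567.5, 97.1, 36.0])]
rack [([359.0, 257.0], 0.77, [580.3, 97.0, 0.0])]
rack_bar []
rack_hood []
```

View pics/w2.png

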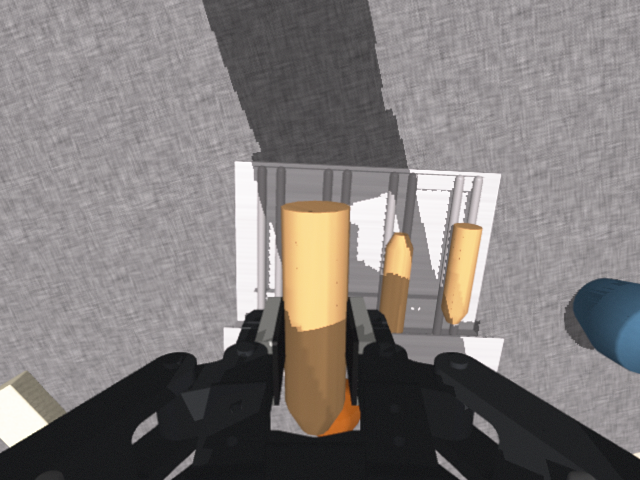

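The held peg has its chamfer at the bottom, toward the bar. Lane +28's peg has its chamfer at the near end (398,236), so it needs flipping. Lane +84's peg tapers toward the bar (457,322). The base plate's near corners are at (236,163) and (500,174).

```bash
python3 - <<'E'
from h import *
from scipy.optimize import least_squares
s=r.sense();T=tool(s);w=r.snapshot("wrist");sc=r.snapshot("scene");sd=r.snapshot("side")
g=cv2.cvtColor(w["image"],cv2.COLOR_RGB2GRAY)
A=at_z(w,(236,163),8,T);B=at_z(w,(500,174),8,T);d=B-A;print(A,B,np.linalg.norm(d))
yaw=np.degrees(np.arctan2(d[1],d[0]))-90;m=(A+B)/2;x=np.array([np.cos(np.radians(yaw)),np.sin(np.radians(yaw))])
print("wrist yaw,orig",yaw,m[:2]+85*x)
obs=[]
for p in(sc,sd):
  for k,P in(("rack",(0,0,0)),("rack_bar",(70,0,36)),("rack_hood",(45,0,66))):
    q=r.pinpoint(p,k); print(k,q[0]["uv"] if q else None)
    if q and q[0]["conf"]>.5: obs.append((p,None,P,q[0]["uv"],.7))
obs+=[(w,T,(-85,-118,8),(236,163),1),(w,T,(-85,118,8),(500,174),1),
 (sc,None,(45,-118,68),(304.5,248.5),1),(sc,None,(90,-118,68),(303.5,262.5),1),(sc,None,(45,118,68),(423.5,259.5),1),(sc,None,(90,118,68),(422.5,272),1)]
for q in r.pinpoint(w,"rack")[:1]: obs.append((w,T,(0,0,0),q["uv"],.7))
def f(v):
  c,sn=np.cos(v[2]),np.sin(v[2]);e=[]
  for p,Tt,P,uv,wt in obs:
    W=[v[0]+c*P[0]-sn*P[1],v[1]+sn*P[0]+c*P[1],P[2]]
    e+=list(wt*(proj(p,W,Tt)[0]-uv))
  return e
o=least_squares(f,[582,95,-.26],loss='soft_l1');v=o.x;print(v[:2],np.degrees(v[2]));print(np.round(f(v),1).reshape(-1,2).tolist())
for p in(w,sc,sd):
  for q in r.pinpoint(p,"peg_a"):
    h=at_z(p,q["uv"],36,T)[:2]-v[:2];c,sn=np.cos(v[2]),np.sin(v[2]);print("rackframe",[round(c*h[0]+sn*h[1],1),round(-sn*h[0]+c*h[1],1)],q["conf"])
E
```

```text
[464.36414236  12.07761299   8.        ] [531.63219909 234.01383664   8.        ] 231.90661660387187
wrist yaw,orig -16.86186403572019 [579.34375407  98.39017636]
rack [365.0, 246.5]
rack_bar [360.7, 268.0]
rack_hood [362.4, 249.2]
rack [296.0, 259.4]
rack_bar [328.8, 246.8]
rack_hood [314.9, 236.5]
[579.62002557  98.81913242] -16.726858378314127
[[-1.6, 0.8], [0.6, -0.3], [1.0, 0.3], [-0.4, 0.5], [0.3, -0.8], [1.5, -2.6], [-2.0, 0.4], [2.6, -0.0], [1.2, -5.9], [-1.1, -0.7], [-0.8, -3.8], [0.0, 3.5]]
rackframe [np.float64(2.6), np.float64(79.6)] 0.86
rackframe [np.float64(12.2), np.float64(26.9)] 0.78
rackframe [np.float64(55.2), np.float64(-43.8)] 0.68
rackframe [np.float64(3.3), np.float64(87.1)] 0.9
rackframe [np.float64(2.0), np.float64(-24.2)] 0.79
rackframe [np.float64(6.6), np.float64(25.4)] 0.49
rackframe [np.float64(5.3), np.float64(-22.7)] 0.89
rackframe [np.float64(2.3), np.float64(92.9)] 0.79
rackframe [np.float64(-115.9), np.float64(423.9)] 0.62
```

```bash
python3 - <<'E'
from h import *
T=tool();w=r.snapshot("wrist");g=cv2.cvtColor(w["image"],cv2.COLOR_RGB2GRAY)
save("w3.png",cv2.resize(w["image"][150:250,220:520],(800,267),interpolation=cv2.INTER_CUBIC))
for u in(272,337.5,402.5,469): print(at_z(w,(u,171+(u-272)*.04),26,T).round(1))
E
```

```text
[477.   42.9  26. ]
[492.8  95.   26. ]
[508.4 146.9  26. ]
[524.4 200.5  26. ]
```

View pics/w3.png

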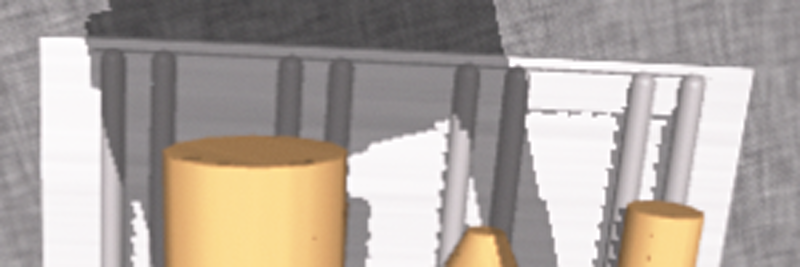

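```bash
python3 - <<'E'
from h import *
T=tool();w=r.snapshot("wrist")
Q=np.array([at_z(w,uv,24,T)[:2] for uv in((271.75,169.5),(338.3,172.3),(404.1,175.5),(469.7,178.5))]);print(Q.round(1))
d=Q[3]-Q[0];print(np.linalg.norm(d));yaw=np.arctan2(d[1],d[0])-np.pi/2
x=np.array([np.cos(yaw),np.sin(yaw)]);o=Q.mean(0)+84*x;print("origin",o,np.degrees(yaw))
y=np.array([-x[1],x[0]])
# held peg axis ends
print("tool",T[:3,3].round(1))
z=T[2,3]-3
a=at_z(w,(316,210),z-14+10,T);print("held top end",a)
tgt=o-20*x-84*y;print("lane -84 target x=-20",tgt);goto(tgt,150,np.degrees(yaw)+90)
for k in(-28,28,84):print(k,(o+k*y).round(1),(o-60*x+k*y).round(1))
E
```

```text
[[476.   42.8]
 [492.1  95.9]
 [508.5 148.7]
 [524.6 201.8]]
166.29114851686805
origin [580.61736058  97.74074679] -17.012075681279022
tool [517.9  70.4 243.9]
held top end [473.85645216  81.66957947 236.9084208 ]
lane -84 target x=-20 [536.91634534  23.26779017]
GOTO shift m [-0.0406  0.0281  0.0947] turn 2.43
-28 [572.4  71. ] [515.1  88.5]
28 [588.8 124.5] [531.4 142.1]
84 [605.2 178.1] [547.8 195.6]
```

```bash
python3 -m jog '[[-0.0405,0.028,0.03,2.4,10],[-0.0405,0.028,0.07,2.4,10],[-0.0405,0.028,0.11,2.4,10],[-0.0405,0.028,0.15,2.4,10],[-0.0405,0.028,0.165,2.4,10],[-0.0405,0.028,0.165,2.4,10]]' 40
python3 - <<'E'
from h import *
print(r.sense()["ft_force"]);goto((536.9,23.3),52,73.1)
E
```

```text
time: 7.55
tool_pos: [536.3, 22.9, 77.2]
tcp_rot: [179.0, 0.2, 73.0]
ft_force: [0.3, -1.0, 1.0]
finger_gap: 22.6
[ 0.26235987 -0.97538294  1.03938354]
GOTO shift m [0.0006 0.     0.0252] turn -0.08
```

```bash
python3 -m jog '[[0.0005,0,0.012,0,10],[0.0005,0,0.02,0,10],[0.0005,0,0.025,0,10],[0.0005,0,0.025,0,10]]' 40
```

```text
time: 7.95
tool_pos: [537.6, 23.5, 52.8]
tcp_rot: [178.9, 0.1, 73.0]
ft_force: [-1.0, 1.7, 1.0]
finger_gap: 21.8
```

```bash
python3 -m jog '[[0,0,0.003,0,10],[0,0,0.003,0,10]]' 40
python3 -m jog '[[0,0,0,0,47],[0,0,0,0,47],[0,0,0,0,47],[0,0,-0.04,0,47],[0,-0.04,-0.09,0,47],[0,-0.08,-0.09,0,47],[0,-0.08,-0.09,0,0],[0,-0.08,-0.09,0,0]]'
python3 - <<'E'
from h import *
T=tool();w=r.snapshot("wrist");save("w4.png",w["image"])
o=np.array([580.5,98]);yaw=np.radians(-16.95);c,s=np.cos(yaw),np.sin(yaw)
for q in r.pinpoint(w,"peg_a"):
    h=at_z(w,q["uv"],36,T)[:2]-o;print(np.round(q["uv"]),(c*h[0]+s*h[1]).round(1),(-s*h[0]+c*h[1]).round(1),q["conf"])
h=T[:2,3]-o;print("tcp",c*h[0]+s*h[1],-s*h[0]+c*h[1],T[2,3])
E
```

```text
time: 8.15
tool_pos: [538.6, 24.0, 51.7]
tcp_rot: [178.8, 0.0, 73.0]
ft_force: [-5.6, 3.2, 12.2]
finger_gap: 22.3
time: 8.95
tool_pos: [460.0, 48.1, 140.6]
tcp_rot: [178.7, 0.0, 73.1]
ft_force: [0.3, 0.9, 0.3]
finger_gap: 12.0
[563. 395.] 0.5 83.1 0.98
[311. 374.] -16.8 -86.2 0.98
[479. 412.] 13.3 27.6 0.72
tcp -100.73685127472415 -82.90318626862664 140.5988072437407
```

View pics/w4.png

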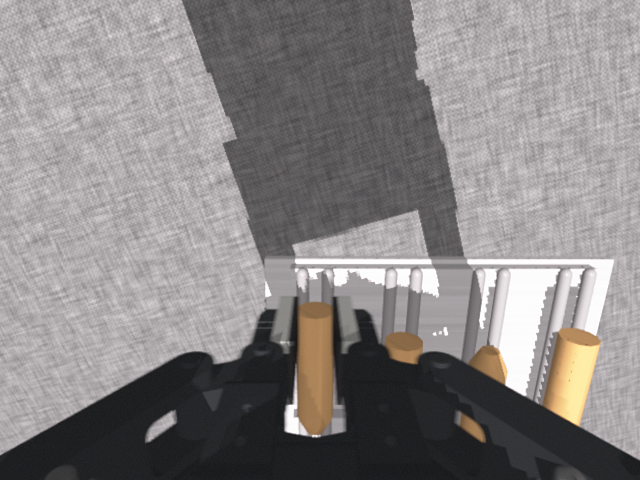

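peg_d lies in lane -84, (315,305)–(315,432), chamfer toward the bar. Now push it from behind.

```bash
python3 -m jog '[[-0.001,0,0.05,0,0],[-0.001,0,0.086,0,0],[-0.001,0,0.086,0,0],[-0.001,0.02,0.086,0,0],[-0.001,0.03,0.086,0,0],[-0.001,0.04,0.086,0,0],[-0.001,0.05,0.086,0,0],[-0.001,0.058,0.086,0,0]]'
python3 -m jog '[[0,0.005,0,0,0],[0,0.01,0,0,0],[0,0.012,0,0,0]]'
```

```text
time: 9.85
tool_pos: [519.1, 28.9, 56.1]
tcp_rot: [178.7, 0.0, 73.0]
ft_force: [-0.8, 0.6, 0.1]
finger_gap: -0.1
time: 10.15
tool_pos: [530.9, 25.3, 56.5]
tcp_rot: [178.7, 0.0, 73.0]
ft_force: [-1.2, 0.4, -0.2]
finger_gap: 0.2
```

```bash
python3 -m jog '[[0,0.002,0,0,0],[0,0.004,0,0,0],[0,0.004,0,0,0]]'
python3 -m jog '[[0,0.002,0,0,0],[0,0.004,0,0,0],[0,0.004,0,0,0]]'
```

```text
time: 10.45
tool_pos: [533.1, 24.7, 56.1]
tcp_rot: [179.0, 0.1, 73.0]
ft_force: [-8.7, 2.1, 6.1]
finger_gap: 0.1
time: 10.75
tool_pos: [533.5, 24.6, 55.4]
tcp_rot: [179.4, 0.1, 73.0]
ft_force: [-17.8, 5.2, 14.4]
finger_gap: -0.1
```

```bash
python3 -m jog '[[0,0.002,0,0,0],[0,0.002,0,0,0]]'
python3 -m jog '[[0,-0.03,-0.002,0,0],[0,-0.05,-0.002,0,0],[0.05,-0.05,-0.002,0,0],[0.056,-0.05,-0.002,0,0],[0.056,-0.03,-0.002,0,0],[0.056,-0.02,-0.002,0,0],[0.056,-0.012,-0.002,0,0],[0.056,-0.012,-0.002,0,0]]'
python3 -m jog '[[0,0.003,0,0,0],[0,0.006,0,0,0],[0,0.006,0,0,0]]'
```

```text
time: 10.95
tool_pos: [533.5, 24.6, 55.0]
tcp_rot: [179.7, 0.1, 73.1]
ft_force: [-9.2, 2.7, 5.8]
finger_gap: 0.1
time: 11.75
tool_pos: [539.2, 80.9, 56.9]
tcp_rot: [179.6, 0.1, 73.0]
ft_force: [-0.6, -0.3, 0.5]
finger_gap: -0.0
time: 12.05
tool_pos: [545.1, 79.0, 57.0]
tcp_rot: [179.6, 0.1, 73.0]
ft_force: [-0.0, -1.1, 0.5]
finger_gap: -0.1
```

```bash
python3 -m jog '[[0,0.002,0.001,0,0],[0,0.004,0.001,0,0],[0,0.005,0.001,0,0]]'
python3 -m jog '[[0,0.002,0.001,0,0],[0,0.004,0.001,0,0],[0,0.004,0.001,0,0]]'
```

```text
time: 12.35
tool_pos: [549.4, 77.5, 55.7]
tcp_rot: [179.7, 0.1, 73.0]
ft_force: [-4.8, 0.5, 2.0]
finger_gap: -0.2
time: 12.65
tool_pos: [549.9, 77.5, 54.1]
tcp_rot: [-179.8, 0.2, 73.0]
ft_force: [-18.2, 4.7, 14.0]
finger_gap: 0.0
```

```bash
python3 -m jog '[[0,-0.03,-0.002,0,0],[0,-0.055,-0.002,0,0],[0.05,-0.055,-0.002,0,0],[0.1,-0.055,-0.002,0,0],[0.112,-0.055,-0.002,0,0],[0.112,-0.04,-0.002,0,0],[0.112,-0.025,-0.002,0,0],[0.112,-0.012,-0.002,0,0]]'
python3 -m jog '[[0,0.003,0,0,0],[0,0.006,0,0,0],[0,0.006,0,0,0]]'
```

```text
time: 13.45
tool_pos: [571.7, 188.1, 55.7]
tcp_rot: [-179.8, 0.2, 73.1]
ft_force: [0.0, 0.2, 0.1]
finger_gap: -0.2
time: 13.75
tool_pos: [577.4, 186.1, 55.6]
tcp_rot: [-179.8, 0.2, 73.0]
ft_force: [1.0, 0.1, 0.4]
finger_gap: 0.2
```

```bash
python3 -m jog '[[0,0.002,0.001,0,0],[0,0.004,0.001,0,0],[0,0.005,0.001,0,0]]'
python3 -m jog '[[0,0.002,0.001,0,0],[0,0.004,0.001,0,0],[0,0.004,0.001,0,0]]'
```

```text
time: 14.05
tool_pos: [582.0, 184.6, 54.5]
tcp_rot: [-179.8, 0.2, 73.1]
ft_force: [-1.1, -1.2, -0.7]
finger_gap: 0.2
time: 14.35
tool_pos: [582.8, 184.5, 53.3]
tcp_rot: [-179.4, 0.3, 73.1]
ft_force: [-17.8, 3.2, 13.4]
finger_gap: 0.0
```

```bash
python3 -m jog '[[0,-0.03,-0.03,0,0],[0,-0.03,-0.08,0,20],[-0.03,0,-0.09,0,47],[-0.056,0.033,-0.09,0,47],[-0.056,0.033,-0.09,0,47],[-0.056,0.033,-0.06,0,47]]'
python3 - <<'E'
from h import *
o=np.array([580.5,98]);yaw=np.radians(-16.95);c,s=np.cos(yaw),np.sin(yaw)
goto((o[0]+c*10-s*28,o[1]+s*10+c*28),49,73.05)
E
```

```text
time: 14.95
tool_pos: [603.1, 120.7, 118.2]
tcp_rot: [-180.0, 0.1, 73.0]
ft_force: [0.5, -0.1, -0.2]
finger_gap: 40.0
GOTO shift m [-0.0002 -0.0049  0.0692] turn -0.08
```

```bash
python3 -m jog '[[0,-0.005,0.03,0,47],[0,-0.005,0.055,0,47],[0,-0.005,0.068,0,47],[0,-0.005,0.068,0,47]]'
python3 -m jog '[[0,0,0,0,10],[0,0,0,0,10],[0,0,0,0,10],[0,0,0,0,10],[0,0,0,0,10]]' 40
python3 -m jog '[[0,0,-0.04,0,10],[0,-0.02,-0.09,0,10],[0,-0.05,-0.13,0,10],[0,-0.05,-0.15,0,10]]' 40
```

```text
time: 15.35
tool_pos: [596.2, 122.0, 47.6]
tcp_rot: [-179.7, 0.2, 73.0]
ft_force: [-0.2, -0.2, -0.2]
finger_gap: 39.9
time: 15.85
tool_pos: [597.5, 122.3, 49.3]
tcp_rot: [-179.9, 0.1, 73.0]
ft_force: [-0.5, 2.0, 6.4]
finger_gap: 22.4
time: 16.25
tool_pos: [549.2, 137.9, 203.4]
tcp_rot: [180.0, 0.0, 73.0]
ft_force: [0.8, -0.4, -0.8]
finger_gap: 22.4
```

I lifted before clearing the hood, so I need to check how the peg sits in the grip.

```bash
python3 - <<'E'
from h import *
w=r.snapshot("wrist");s=r.snapshot("side")
print([(q["uv"],q["conf"]) for q in r.pinpoint(s,"peg_a")])
e=np.zeros((600,800,3),np.uint8);e[:480,:640]=w["image"];
e[300:600,500:800]=cv2.resize(s["image"][170:290,230:350],(300,300))
save("m5.png",e)
E
```

```text
[([312.4, 268.8], 0.82), ([275.7, 167.6], 0.78), ([312.1, 227.1], 0.71), ([310.3, 252.2], 0.68)]
```

View pics/m5.png

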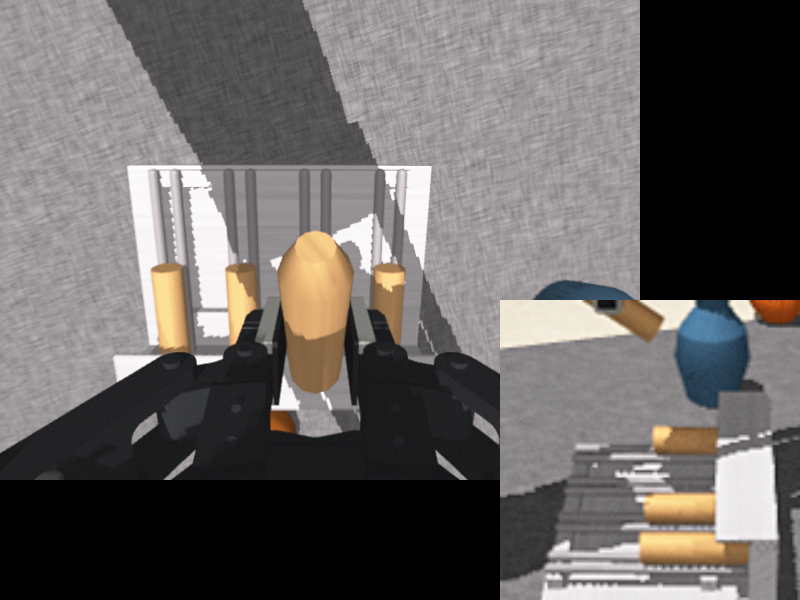

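The peg is held pitched, square end (315,375) down and chamfer (315,245) up. I'll turn it 180° and level it by pressing it onto the rods at low grip.

```bash
python3 -m jog '[[0,0,0,8,10],[0,0,0,16,10],[0,0,0,24,10],[0,0,0,32,10],[0,0,0,40,10],[0,0,0,48,10],[0,0,0,56,10],[0,0,0,64,10]]' 40
python3 -m jog '[[0,0,0,8,10],[0,0,0,16,10],[0,0,0,24,10],[0,0,0,32,10],[0,0,0,40,10],[0,0,0,48,10],[0,0,0,56,10],[0,0,0,64,10]]' 40
python3 -m jog '[[0,0,0,8,10],[0,0,0,16,10],[0,0,0,24,10],[0,0,0,32,10],[0,0,0,40,10],[0,0,0,48,10],[0,0,0,52,10],[0,0,0,52,10]]' 40
python3 - <<'E'
from h import *
print(tool()[:3,3],r.sense()["tcp_rot"])
o=np.array([580.5,98]);yaw=np.radians(-16.95);c,s=np.cos(yaw),np.sin(yaw)
goto((o[0]+c*-28-s*28,o[1]+s*-28+c*28),110,-106.95)
p=r.snapshot("side");save("s6.png",cv2.resize(p["image"][130:300,200:390],(760,680))[:600])
E
```

```text
time: 17.2
tool_pos: [550.3, 136.7, 199.3]
tcp_rot: [179.9, 0.1, 8.6]
ft_force: [-0.1, -0.2, -0.7]
finger_gap: 22.0
time: 18.0
tool_pos: [549.5, 136.1, 196.7]
tcp_rot: [179.7, 0.1, -55.7]
ft_force: [1.1, 0.4, -0.7]
finger_gap: 22.1
time: 18.8
tool_pos: [548.6, 135.5, 194.4]
tcp_rot: [179.5, -0.3, -107.8]
ft_force: [-0.8, -0.5, -0.2]
finger_gap: 22.2
[548.59848563 135.54990221 194.35122995] [ 179.53927213   -0.32774397 -107.80275714]
GOTO shift m [-0.0021 -0.0141  0.0842] turn -0.85
```

View pics/s6.png

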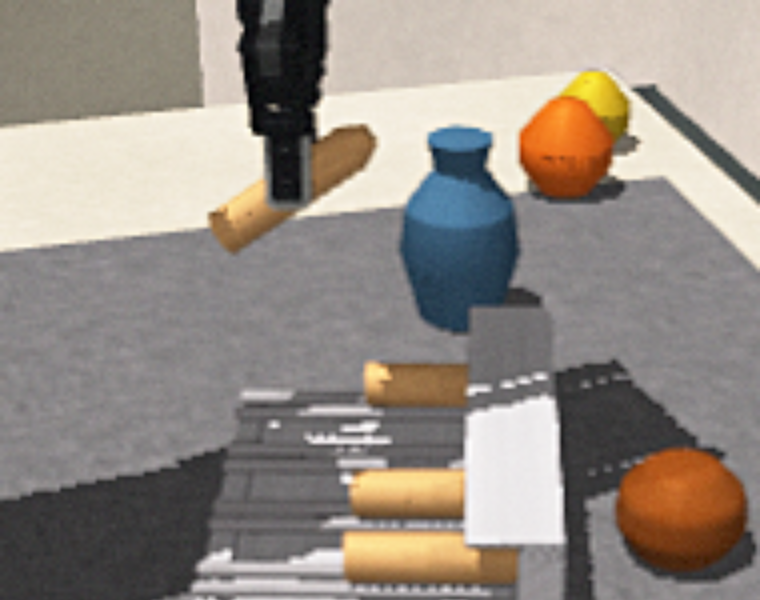

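Pitch is about 30°, with the chamfer now up and toward the bar. Press it level onto lane +28.

```bash
python3 -m jog '[[-0.002,-0.014,0.05,-0.85,10],[-0.002,-0.014,0.1,-0.85,10],[-0.002,-0.014,0.11,-0.85,10],[-0.002,-0.014,0.11,-0.85,10]]' 20
python3 -m jog '[[0,0,0.005,0,10],[0,0,0.01,0,10],[0,0,0.015,0,10],[0,0,0.015,0,10]]' 20
```

```text
time: 19.25
tool_pos: [558.8, 132.4, 81.1]
tcp_rot: [179.2, -0.5, -106.7]
ft_force: [-0.7, -0.4, 0.4]
finger_gap: 22.5
time: 19.65
tool_pos: [563.0, 132.3, 71.0]
tcp_rot: [179.7, -0.3, -106.7]
ft_force: [2.7, -3.0, 10.5]
finger_gap: 22.5
```

```bash
python3 -m jog '[[0,0,0.005,0,10],[0,0,0.01,0,10],[0,0,0.01,0,10]]' 20
python3 -m jog '[[0,0,0.004,0,10],[0,0,0.008,0,10],[0,0,0.008,0,10]]' 20
```

```text
time: 19.95
tool_pos: [568.2, 132.5, 66.5]
tcp_rot: [-179.7, -0.1, -106.7]
ft_force: [4.2, -2.1, 11.4]
finger_gap: 22.3
time: 20.25
tool_pos: [572.7, 132.1, 63.4]
tcp_rot: [-179.1, 0.1, -106.7]
ft_force: [3.5, -4.7, 9.3]
finger_gap: 22.2
```

```bash
python3 -m jog '[[0,0.003,0.005,0,10],[0,0.003,0.01,0,10],[0,0.003,0.01,0,10]]' 20
python3 -m jog '[[0,0.003,0.005,0,10],[0,0.003,0.01,0,10],[0,0.003,0.01,0,10]]' 20
python3 - <<'E'
from h import *
p=r.snapshot("side");save("s7.png",cv2.resize(p["image"][170:290,230:390],(800,600)))
E
```

```text
time: 20.55
tool_pos: [574.6, 132.0, 58.4]
tcp_rot: [-178.6, 0.2, -106.6]
ft_force: [3.5, -8.0, 10.3]
finger_gap: 22.5
time: 20.85
tool_pos: [575.9, 132.1, 52.7]
tcp_rot: [-178.1, 0.3, -106.6]
ft_force: [2.0, -5.0, 8.7]
finger_gap: 22.3
```

View pics/s7.png

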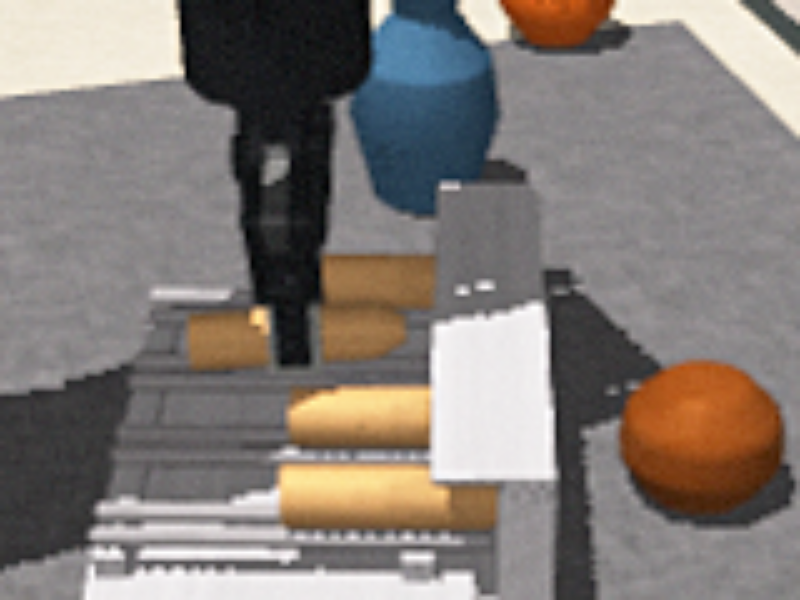

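The peg is now nearly level, x ≈190–405 in the crop, chamfer toward the bar. Release it, then push from behind.

```bash
python3 -m jog '[[0,0,0,0,47],[0,0,0,0,47],[0,0,0,0,47],[0,0,-0.04,0,47],[0,0.03,-0.07,0,30],[0.003,0.08,-0.07,0,0],[0.003,0.08,-0.07,0,0],[0.003,0.08,-0.04,0,0]]'
python3 - <<'E'
from h import *
T=tool();print(T[:3,3],r.sense()["tcp_rot"])
o=np.array([580.5,98]);yaw=np.radians(-16.95);c,s=np.cos(yaw),np.sin(yaw)
goto((o[0]+c*-92-s*28,o[1]+s*-92+c*28),55,-106.95)
goto((o[0]+c*-34-s*28,o[1]+s*-34+c*28),55,-106.95)
p=r.snapshot("side")
for q in r.pinpoint(p,"peg_a"):
    h=at_z(p,q["uv"],36)[:2]-o;print(np.round(q["uv"]),(c*h[0]+s*h[1]).round(1),(-s*h[0]+c*h[1]).round(1),q["conf"])
E
```

```text
time: 21.7
tool_pos: [498.5, 153.6, 93.4]
tcp_rot: [-177.8, 0.5, -106.5]
ft_force: [1.6, 0.7, 0.8]
finger_gap: -0.1
[498.47727366 153.60570732  93.44773638] [-177.77255223    0.46853156 -106.5347178 ]
GOTO shift m [ 0.0016 -0.0012  0.0385] turn 0.42
GOTO shift m [ 0.002  -0.0591  0.0408] turn 0.42
[311. 269.] 33.2 -83.1 0.95
[292. 236.] -9.5 38.4 0.69
[312. 227.] 31.3 77.5 0.64
[309. 254.] 27.9 -32.5 0.52
```

```bash
python3 -m jog '[[0.002,0,0.02,0.4,0],[0.002,0,0.038,0.4,0],[0.002,0,0.038,0.4,0],[0.002,-0.015,0.039,0.4,0],[0.002,-0.03,0.039,0.4,0],[0.002,-0.04,0.039,0.4,0],[0.002,-0.05,0.04,0.4,0],[0.002,-0.059,0.04,0.4,0]]'
python3 -m jog '[[0,-0.002,0,0,0],[0,-0.004,0,0,0],[0,-0.004,0,0,0]]'
```

```text
time: 22.6
tool_pos: [551.9, 133.0, 48.7]
tcp_rot: [-178.4, 0.1, -107.0]
ft_force: [-1.2, 0.3, 0.5]
finger_gap: -0.0
time: 22.9
tool_pos: [555.6, 131.8, 48.7]
tcp_rot: [-178.4, 0.1, -107.0]
ft_force: [-0.4, -0.4, 0.4]
finger_gap: 0.3
```

```bash
python3 -m jog '[[0,-0.003,-0.004,0,0],[0,-0.006,-0.004,0,0],[0,-0.008,-0.004,0,0],[0,-0.008,-0.004,0,0]]'
python3 -m jog '[[0,-0.002,0,0,0],[0,-0.004,0,0,0],[0,-0.005,0,0,0]]'
```

```text
time: 23.3
tool_pos: [563.5, 129.4, 53.1]
tcp_rot: [-178.4, 0.1, -107.0]
ft_force: [-0.1, -0.1, 0.4]
finger_gap: -0.1
time: 23.6
tool_pos: [565.2, 128.8, 52.5]
tcp_rot: [-178.8, 0.1, -107.0]
ft_force: [-18.7, 4.7, 13.2]
finger_gap: -0.1
```

Stopped at TCP rack x ≈ -23.6, matching the other three. Retreat upward and look.

```bash
python3 -m jog '[[0,-0.003,0,0,0],[0,-0.003,0,0,0]]'
python3 -m jog '[[0,0.03,-0.01,0,0],[0,0.06,-0.04,0,0],[0,0.09,-0.09,0,0],[0,0.13,-0.14,0,0],[0,0.17,-0.19,0,0],[0,0.17,-0.19,0,0]]'
python3 - <<'E'
from h import *
o=np.array([580.5,98]);yaw=np.radians(-16.95);c,s=np.cos(yaw),np.sin(yaw)
T=tool();P=[r.snapshot(n) for n in("side","scene","wrist")]
for p in P:
  for q in r.pinpoint(p,"peg_a"):
    h=at_z(p,q["uv"],36,T)[:2]-o;print(np.round(q["uv"]),(c*h[0]+s*h[1]).round(1),(-s*h[0]+c*h[1]).round(1),q["conf"])
e=np.zeros((600,800,3),np.uint8)
e[:300,:400]=cv2.resize(P[0]["image"][185:305,240:400],(400,300));e[:300,400:]=cv2.resize(P[1]["image"][195:315,290:450],(400,300));e[300:,:400]=cv2.resize(P[2]["image"],(400,300));save("m8.png",e)
E
```

```text
time: 23.8
tool_pos: [565.3, 128.7, 52.0]
tcp_rot: [-179.2, 0.0, -107.0]
ft_force: [-14.3, 4.1, 11.4]
finger_gap: -0.6
time: 24.4
tool_pos: [399.3, 179.7, 242.5]
tcp_rot: [-179.1, 0.1, -107.0]
ft_force: [0.8, 1.3, 0.0]
finger_gap: -0.1
[312. 269.] 34.9 -82.7 0.88
[316. 237.] 41.4 36.8 0.79
[312. 253.] 33.4 -26.5 0.73
[308. 227.] 24.0 79.2 0.72
[402. 259.] 36.7 82.2 0.67
[324. 246.] 29.3 -82.1 0.66
[349. 249.] 29.2 -28.6 0.54
[376. 255.] 34.8 27.9 0.44
```

View pics/m8.png

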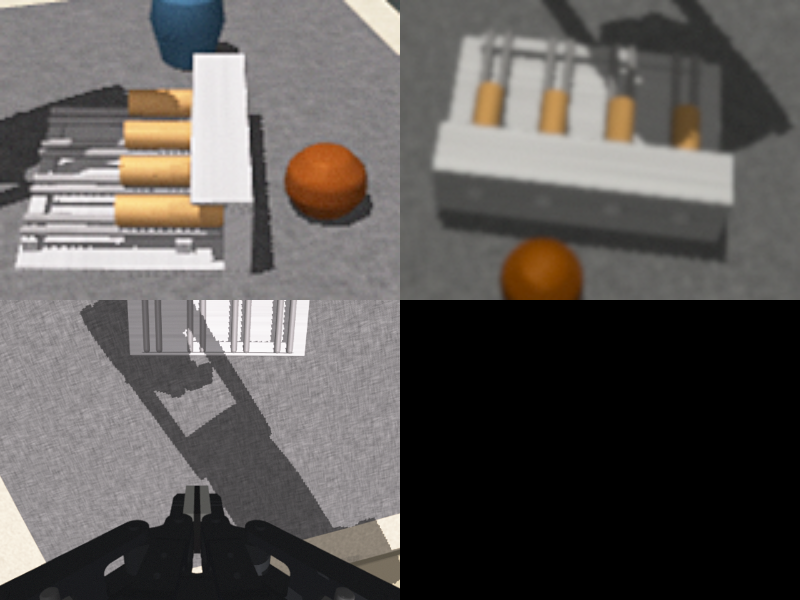

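All four square near ends sit on one straight line in the side view (115,209), (120,170), (124,134), (128,101), parallel to the hood edge. The vase and paperweight haven't moved.

```bash
python3 -c "
from bench import r
print(r.sense()['time'],r.hand_in())"
```

```text
the job is handed in; nothing more can be done
24.7 None
```

I handed the job in at 24.7 s. By my last checks, all four pegs lie in lanes of their own with their chamfered ends home in the bores.

- **peg_d:** I lifted it from the cradle, turned it, laid it in the empty lane (y = -84 mm) and pushed it home.
- **Lanes -28 and +84:** these pegs already faced the right way, and I pushed them home.
- **Lane +28:** the wrist view showed this peg's chamfered end facing away from the bar. I went by the picture and did not push it first to feel the square end stop. I turned it round and pushed it home.

**One slip:** when I lifted the lane +28 peg, its far end was probably still under the hood, and it came up pitched about 30° in the grip. I levelled it by pressing it onto the rods before pushing it home.

**Last checks:**
- **Push depth:** all four pushes stopped hard at about 18 N with the tool at rack x = -23.0 to -23.6 mm. Fully home is about -23; a square end at the bar would stop at about -31.
- **Pictures:** all four square ends line up evenly, and the vase and paperweight look untouched. The cards were not in that last view, but the arm never worked near them after lifting peg_d.
- **Disagreement:** the networks' peg positions scattered from 24 to 41 mm along the rack. A few fall outside the 30.5 to 38 mm window. I put this down to the hood hiding much of each peg and relied on where the pushes stopped.

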